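# Close up the shield frames on a circuit board

### The job

Close up the circuit board: clear away the pry tool that was left lying across its two open shield frames, laying it flat in the black tray, and gently set each aluminium cover on the frame it fits, so that both sit fully down over the rims and level. Leave the multimeter, mug and spool where they are.

Things in the scene. Friction and masses are not known exactly. Their poses are not given: they have to be found in the camera images.
- board: Green circuit board, fixed, 180 (its x) by 320 (y) mm, 4 mm thick, top 16 mm above the bench. Origin: under its centre at bench level, z up. On it two open-topped aluminium shield frames 30 mm high. Low parts elsewhere: relays and terminals at its near edge (x below -68 mm, tops 32 mm above the bench) and a copper choke (34 mm wide, at x 66, y -62 mm, top 46 mm).
- heat_sink (a point): Top centre of the dark finned heat sink fixed on the board beside the long frame, 88 mm above the bench; axes as the board's; it measures 26 (x) by 80 (y) mm and reaches down to the board.
- capacitors (a point): Point midway between the tops of the two black upright capacitors fixed on the board beyond the square frame, 86 mm above the bench; axes as the board's. Each is 30 mm in diameter; they stand 23 mm to either side along x and reach down to the board.
- long_rim (a point): Centre of the rim of the long shield frame, at rim height (46 mm above the bench); axes as the board's. The frame is an open rectangle of 4 mm walls, outside 80 (x) by 120 (y) mm, 30 mm deep, centred at (-12, 72) mm in the board's frame.
- square_rim (a point): Centre of the rim of the square shield frame, at rim height (46 mm above the bench); axes as the board's. Outside 74 by 74 mm, 4 mm walls, 30 mm deep, centred at (-12, -64) mm in the board's frame.
- long_cover: Loose aluminium cover, about 160 g: 3 mm plate 92 by 132 mm (x by y), with an 8 mm deep lip below that passes outside its frame's walls with 3 mm to spare each side. Origin: centre of the plate's underside, which rests on the rim; z out of the top. Starts handle up on its stand, x up the slope.
- long_handle (a point): Middle of the cover's handle bar, on the cover's z axis 25 mm above its origin; axes as the cover's. The dark flat-sided bar is 12 mm wide (x), 64 mm long (y) and 14 mm high (18 to 32 mm above the origin), on two legs at y = +27 and -27 mm.
- square_cover: Loose aluminium cover, about 110 g: 3 mm plate 86 by 86 mm (x by y), with an 8 mm deep lip below that passes outside its frame's walls with 3 mm to spare each side. Origin: centre of the plate's underside, which rests on the rim; z out of the top. Starts handle up on its stand, x up the slope.
- square_handle (a point): Middle of the cover's handle bar, on the cover's z axis 25 mm above its origin; axes as the cover's. The dark flat-sided bar is 12 mm wide (x), 64 mm long (y) and 14 mm high (18 to 32 mm above the origin), on two legs at y = +27 and -27 mm.
- stand_long: Fixed grey plastic stand on which the long cover starts: a plate sloping up at 20 degrees (0.35 rad) along the stand's +x, with a 10 mm ledge at its low (-x) edge that the cover rests against. Slope 108 by 148 mm, its middle 34 mm above the bench, its top edge 53 mm. Origin: under its middle, at bench level; z up.
- stand_square: Fixed grey plastic stand on which the square cover starts: a plate sloping up at 20 degrees (0.35 rad) along the stand's +x, with a 10 mm ledge at its low (-x) edge that the cover rests against. Slope 102 by 102 mm, its middle 34 mm above the bench, its top edge 52 mm. Origin: under its middle, at bench level; z up.
- pry_tool: Black plastic pry tool, a flat bar 142 mm long (its x), 18 mm wide (y; 14 mm at the ends), 10 mm thick, 40 g. Origin: centre of its underside. It starts lying level across the gap between the two frames, on both rims, so that neither cover can go on; the gap there is 39 mm wide and open to the board 30 mm below.
- tray: Fixed open black plastic tray, outside 100 (x) by 180 (y) by 28 mm high, 4 mm walls and floor. Origin: centre of its underside; z up.
- meter: Bystander: yellow hand multimeter lying on the bench, 76 (x) by 150 (y) by 38 mm. Origin: centre of its underside.
- mug: Bystander: white mug, 76 mm diameter, 90 mm tall, with a handle on its +y side. Origin: centre of its underside.
- spool: Bystander: grey wire spool standing upright, 64 mm diameter, 50 mm tall. Origin: centre of its underside.

How it is judged:
At the end, for the whole second after the job is handed in: Both covers seated on their own frames: plate within 3 mm of rim height, within 6 mm of the frame's centre and level within 2 degrees; the pry tool lying flat (within 7 degrees) on the tray's floor; all three at rest (horizontal distance between long_cover and long_rim below 0.006 m and z of long_cover in the frame of long_rim between -0.003 and 0.003 m and angle between each of long_cover, square_cover's own z axis and vertical below 0.035 rad and linear speed of each of long_cover, square_cover, pry_tool below 0.01 m/s and horizontal distance between square_cover and square_rim below 0.006 m and z of square_cover in the frame of square_rim between -0.003 and 0.003 m and x of pry_tool in the frame of tray between -0.045 and 0.045 m and y of pry_tool in the frame of tray between -0.085 and 0.085 m and z of pry_tool in the frame of tray below 0.02 m and angle between the z axis of pry_tool and the z axis of tray, either way round below 0.12 rad); the robot touches nothing.
It fails at once if meter pushed more than 30 mm or tipped over (distance of meter from where it was at the start of the episode above 0.03 m or angle between meter's own z axis and vertical above 0.3 rad).
It fails at once if mug pushed more than 30 mm or tipped over (distance of mug from where it was at the start of the episode above 0.03 m or angle between mug's own z axis and vertical above 0.3 rad).
It fails at once if spool pushed more than 30 mm or tipped over (distance of spool from where it was at the start of the episode above 0.03 m or angle between spool's own z axis and vertical above 0.3 rad).
It fails at once if the long cover is dropped or thrown onto the board (it strikes at more than 0.5 m/s) (contact force between long_cover and board above 0.5 N and linear speed of long_cover above 0.5 m/s).
It fails at once if the square cover is dropped or thrown onto the board (it strikes at more than 0.5 m/s) (contact force between square_cover and board above 0.5 N and linear speed of square_cover above 0.5 m/s).
It also fails if it takes over 69 s, if anything falls off the work surface, if the arm or the gripper's body presses on something with over 40 N, if the wrist force passes 120 N, or if a joint passes its speed limit or range.

### The arm

A 6-joint arm with a two-finger parallel gripper is mounted at the origin on the work surface. World frame = base frame: x ahead of the robot, y to its left, z up, the work surface at z = 0. Lengths are in m, angles in rad, forces in N, time in s.
With the tool pointing down it reaches from about 0.375 to 0.9 m from the base axis. Payload 3.1 kg.
Tool frame: the origin (TCP) lies at the very end of the fingers, on their centre line; the grasp point (between the pads) lies 19 mm behind it; z points along the fingers, y is the line along which they close (so a half turn about z gives the same grasp; the last joint's range is limited). The gripper opens to 85 mm and grips with 20 to 120 N. Pads are 22 mm wide; open, the fingers measure 114 mm over their backs; the gripper's body (76 mm by 85 mm) begins 54 mm behind the grasp point. The pads swing forward as they close: fully open they stand 13 mm farther back than shut.
Start: joints at [1.032, 0.527, 1.433, -0, 1.181, -0.178], TCP at [0.221, 0.585, 0.231] pointing down, gripper open.
Joint ranges: [-3.08, 3.08], [-0.75, 2.2], [0.22, 2.44], [-1.43, 4.57], [0, 2.65], [-2.85, 2.85]. Speed limits (rad/s): [2.79, 2.79, 3.14, 3.14, 3.14, 3.14].

### API

Orientations are given as [roll, pitch, yaw] about the fixed x, y, z axes, in that order (R = Rz(yaw) Ry(pitch) Rx(roll)).
In Python, from plant import ctrl gives the robot as it stands.
- The arm moves only by the tool step_arm, never from a script. Its argument "plan" is a list of rows, each an object with "travel": the shift along the tool's x, y, z in units of 150 mm (1.0 is 150 mm), a list of three; "twist": the turn, a rotation vector about the tool's x, y, z in units of 120 degrees (1.0 is 120 degrees), a list of three; "jaw": the opening, from 0 (shut) to 1 (fully open). In form: [{"travel": [dx, dy, dz], "twist": [rx, ry, rz], "jaw": jaw}, ...]. A call has 1 to 12 rows; each row is the pose to reach, as a shift and turn from the pose commanded when the call began, along the tool's axes at that moment; what a row does not reach only later rows make up. A row lasts 1/12 s, in which the tool goes at most 41.7 mm and 7.16 degrees, less where a joint would pass 70% of its speed; a pose out of reach is approached as far as the arm can. A call with a number of a shift or a turn outside -1 to 1 is refused whole. A call with a gripper value outside its range is refused whole. The fingers move at their own pace and stop on an object; the grip force is fixed at half the most. Time passes only in rows, so rows that repeat a pose let the fingers close. It gives the time, the measured TCP pose, the force, the opening and the grip force at its end, in the units of the state.
- ctrl.observe(): the state, without advancing time (a new reading comes with each control period).
- ctrl.grab_frame(name): name is "scene" or "side" or "wrist"; returns a dict with "img" (420x560x3 uint8, blue, green, red), "range_z" (420x560 float32, m along the optical axis (not along the pixel's ray), 0 where there is no reading), "fx", "fy", "cx", "cy" (pixels), "extrinsics" (4x4, takes a point from world to camera coordinates). Camera axes: x right, y down, z forward; pixel columns grow to the right and rows downward; lengths in m; the calibration is good to about 2 mm. The wrist camera is an equidistant fisheye: a pixel r from the principal point sees the ray r / f radians off the axis. A picture is of the moment at which its call begins.
- ctrl.sign_off(): hands the job in; it is judged then, once.
The state is a dict: "time": time; "joint_positions": joint angles; "qd": joint speeds; "joint_efforts": joint torques, N m; "tcp_pos": TCP position; "eef_rot": TCP orientation; "contact_force": force on the tool from outside, world axes, zero at the start; "moment": the same for the moment, N m; "width": finger opening in m; "gripper_force": force on a finger pad.
Only numpy, scipy, OpenCV 4.12 (cv2) and the standard library are available. Lean on these libraries where they do the work, as an engineer would, in place of code of your own. Each camera call takes 0.05 s, during which the arm holds its last target. There are 200 camera calls.

## Working session

There is one attempt and no reset: what is moved stays moved. The work goes in short steps, Python scripts to look and compute and a tool call to move; the robot and the scene stay as the last step left them, time stands still between calls to the robot, and variables do not carry over. Pictures are saved under pics/ and viewed, at most 10 in all, crops included, and the job is handed in when it is done.

Besides the shell and the picture viewer there is one more tool, called after "Request:" as name([rows], argument=value, ...), one row to a line, values as JSON. step_arm: Moves the arm, as the interface text tells. Its arguments: {"type":"object","properties":{"plan":{"type":"array","items":{"type":"object","properties":{"travel":{"type":"array","items":{"type":"number"}},"twist":{"type":"array","items":{"type":"number"}},"jaw":{"type":"number"}}}}},"required":["plan"]}

```bash
mkdir -p pics; ls; python3 - <<'E'
from plant import ctrl
import cv2,numpy as np
for n in("scene","side"):
    f=ctrl.grab_frame(n); cv2.imwrite(f"pics/{n}0.png",f["img"]); np.savez(f"/tmp/{n}0.npz",**f)
    print(n,f["fx"],f["fy"],f["cx"],f["cy"],np.round(f["extrinsics"],3).tolist(),(f["range_z"]>0).mean())
print(ctrl.observe())
E
```

```text
pics
scene 443.906926526624 443.906926526624 272.91163243325025 204.83584272788198 [[0.501, 0.865, 0.023, -0.261], [0.509, -0.273, -0.816, -0.194], [-0.7, 0.421, -0.577, 1.456], [0.0, 0.0, 0.0, 1.0]] 0.9956972789115647
side 504.40953556519327 504.40953556519327 279.4898195019443 206.8106259154557 [[0.992, -0.125, 0.012, -0.505], [-0.055, -0.518, -0.854, 0.099], [0.113, 0.847, -0.52, 0.955], [0.0, 0.0, 0.0, 1.0]] 0.9958673469387755
{'time': 0.1, 'joint_positions': array([ 1.03149795e+00,  5.28377826e-01,  1.43375842e+00,  1.62253962e-05,
        1.18140565e+00, -1.78484756e-01]), 'qd': array([ 1.62544422e-03, -7.26465247e-04, -9.87108610e-04, -7.88716569e-04,
        8.09425538e-05, -7.75616712e-04]), 'joint_efforts': array([-6.00306612e-04, -4.43301201e+01, -1.78585982e+01, -2.47359512e-04,
        3.89268287e-03, -2.19965017e-05]), 'tcp_pos': array([0.2202751 , 0.58421777, 0.23043364]), 'eef_rot': array([-3.13967704e+00, -3.60825380e-04,  2.78077252e+00]), 'contact_force': array([-0.24901072, -0.13034926,  0.24705199]), 'moment': array([ 0.03543041,  0.03707299, -0.04280569]), 'gripper_force': 0.0, 'width': 0.08544591543923381}
```

View pics/scene0.png

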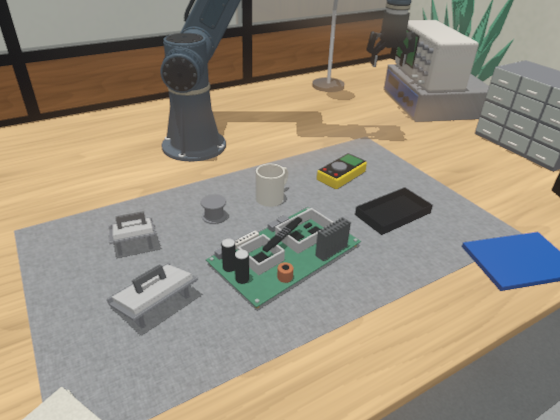

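View pics/side0.png

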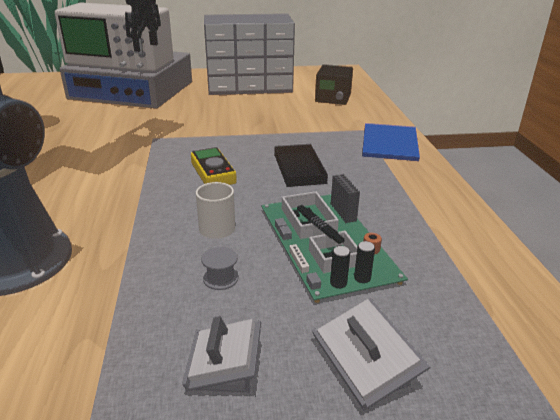

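The scene view shows the board near (285,250), with the pry tool across both frames at (283,235). The tray is at (393,210), the square cover's stand at (132,230) and the long cover's at (152,290). The side view agrees: long cover at (368,348), square cover at (225,352), tray at (300,165).

Next I'll turn the pixels into world points and fit the objects.

```bash
cat > h.py <<'E'
import numpy as np,cv2
from plant import ctrl
def cloud(f,fish=False):
    v,u=np.mgrid[0:420,0:560]; z=f["range_z"]; a=(u-f["cx"])/f["fx"]; b=(v-f["cy"])/f["fy"]
    if fish:
        r=np.hypot(a,b)+1e-9; t=np.tan(np.minimum(r,1.5))/r; a,b=a*t,b*t
    E=f["extrinsics"]; P=np.stack([a*z,b*z,z],-1)
    W=(P-E[:3,3])@E[:3,:3]
    W[z<=0]=np.nan
    return W,cv2.cvtColor(f["img"],cv2.COLOR_BGR2HSV)
def rect(p):
    (cx,cy),(w,h),a=cv2.minAreaRect((p*1000).astype(np.float32)); 
    return np.round([cx,cy,w,h,a],1)
def ortho(W,img,x0,x1,y0,y1,s=1000):
    # top-down map: rows -> x decreasing, cols -> y decreasing
    H=int((x1-x0)*s);Wd=int((y1-y0)*s);o=np.zeros((H,Wd,3),np.uint8)
    p=W.reshape(-1,3);c=img.reshape(-1,3);k=(p[:,0]>x0)&(p[:,0]<x1)&(p[:,1]>y0)&(p[:,1]<y1)
    p,c=p[k],c[k];i=np.argsort(p[:,2]);p,c=p[i],c[i]
    r=np.clip(((x1-p[:,0])*s).astype(int),0,H-1);q=np.clip(((y1-p[:,1])*s).astype(int),0,Wd-1)
    for d in range(2):
        for e in range(2): o[np.clip(r+d,0,H-1),np.clip(q+e,0,Wd-1)]=c
    return o
E
python3 - <<'E'
from h import *
for n in("scene","side"):
    f=dict(np.load(f"/tmp/{n}0.npz")); W,h=cloud(f); z=W[...,2]; x,y=W[...,0],W[...,1]
    mat=(x>.2)&(x<.95)&(y>-.7)&(y<.5)
    H,S,V=h[...,0],h[...,1],h[...,2]
    def show(nm,m):
        l,lab,st,_=cv2.connectedComponentsWithStats(m.astype(np.uint8))
        for i in range(1,l):
            if st[i,4]>40: k=lab==i;print(n,nm,st[i,4],rect(W[k][:,:2]),"z",np.round(np.nanpercentile(z[k],[5,50,95])*1000,1))
    show("green",mat&(H>50)&(H<90)&(S>90)&(z<.05)&(z>.005))
    show("yellow",mat&(H>15)&(H<35)&(S>140))
    show("dark",mat&(V<60)&(z>.002)&(z<.15))
    show("high",mat&(z>.012)&(z<.2)&(S<60)&(V>100))
    print(n,"bench z",np.nanmedian(z[mat]))
E
```

```text
scene green 76 [378.9 353.7  38.2  45.4  19.9] z [38.3 40.2 42.7]
scene green 88 [564.3  64.2  37.8  46.2  86.7] z [15.2 17.  19.3]
scene green 55 [530.  -21.   32.1  22.   33.5] z [15.  17.3 19.4]
scene green 2068 [604.5 -16.5 176.  314.8  10.6] z [15.  17.  19.1]
scene green 63 [586.2 -72.   33.5  37.6  14.8] z [15.5 17.1 19.1]
scene yellow 489 [413.8 307.  158.9  67.2  79.8] z [ 6.2 22.8 36.5]
scene dark 1981 [600.2 316.5 103.2 185.8   3.1] z [ 3.6  8.1 27.9]
scene dark 93 [569.2  25.1  14.2  53.3  23.4] z [50.7 56.5 58.3]
scene dark 62 [573.7  32.   28.2  20.9  13.2] z [17.9 19.9 22.2]
scene dark 138 [599.  -42.   15.3  81.2  24.3] z [49.8 55.8 58.7]
scene dark 611 [ 622.3 -151.5   66.5   26.2   13.6] z [23.2 54.6 82. ]
scene dark 69 [599.2 -78.7  21.7  24.3  16.4] z [18.  19.9 21.7]
scene high 134 [369.1 328.6  55.3 113.3  17. ] z [37.9 43.7 46.2]
scene high 1083 [378.4  72.2  75.6 105.6  48.5] z [19.4 63.2 90.5]
scene high 318 [ 389.8 -100.3   63.    62.3   31.1] z [47.9 50.8 53.2]
scene high 2002 [590.6 -20.7 173.  318.    8.1] z [17.4 35.5 88.8]
scene high 895 [ 389.6 -306.5 
[... 1020 characters left out ...]
h 1758 [384.9  63.5  78.8  76.8  63.9] z [18.1 62.9 89.1]
side high 1678 [603.  -10.3 114.  309.   10.1] z [16.1 35.3 86.2]
side high 131 [520.3  19.6  25.8  66.2   9.5] z [29.5 31.6 33.2]
side high 212 [631.5 -55.4 124.3  36.3  73.4] z [16.3 40.7 46.7]
side high 126 [657.  -99.4 129.4  25.6  68.7] z [85.1 86.7 88.3]
side high 297 [535.8 -76.1  22.5  90.4   9.4] z [16.1 28.7 31.4]
side high 628 [ 389.  -101.5   62.2   63.8   13.5] z [47.8 49.5 51. ]
side high 103 [ 550.1 -144.9   46.9   22.2   80.8] z [29.6 31.5 33.1]
side high 6102 [ 595.3 -323.7  105.8  150.    16.8] z [25.  41.1 58.1]
side high 3333 [ 389.2 -308.   104.4  100.3   79.9] z [25.7 45.8 57. ]
side bench z 0.0009942933141559916
```

```bash
cat >> h.py <<'E'
from scipy.spatial.transform import Rotation as Ro
def pose():
    o=ctrl.observe(); return np.array(o["tcp_pos"]),Ro.from_euler("xyz",o["eef_rot"])
def goto(p,R,frm=None):
    P,R0=frm or pose(); t=R0.inv().apply(np.array(p)-P)/.15; w=(R0.inv()*R).as_rotvec()/np.radians(120)
    print("travel",np.round(t,3),"twist",np.round(w,3)); return np.array(p),R
def down(yawdeg): return Ro.from_euler("xyz",[180,0,yawdeg],degrees=True)
E
python3 - <<'E'
from h import *
f=ctrl.grab_frame("wrist"); np.savez("/tmp/w0.npz",**f)
P,R=pose(); E=f["extrinsics"]; C=-E[:3,:3].T@E[:3,3]
print(f["fx"],f["cx"],f["cy"],"cam in tool",np.round(R.inv().apply(C-P),4),"axis in tool",np.round(R.inv().apply(E[:3,:3]),3).tolist())
goto([.575,.0,.30],down(114))
# planes of covers
for n in("scene","side"):
    g=dict(np.load(f"/tmp/{n}0.npz")); W,h=cloud(g); V=h[...,2]
    for nm,c in(("sq",(.389,-.308)),("lg",(.595,-.323))):
        p=W[(np.hypot(W[...,0]-c[0],W[...,1]-c[1])<.035)&(V>110)&(W[...,2]>.02)]
        p=p[p[:,2]<.065]; 
        for _ in range(4):
            A=np.c_[p[:,:2]-c,np.ones(len(p))]; s=np.linalg.lstsq(A,p[:,2],rcond=None)[0]; r=p[:,2]-A@s; p=p[abs(r)<.004]
        print(n,nm,len(p),"grad dir",np.degrees(np.arctan2(s[1],s[0])).round(1),"tilt",np.degrees(np.arctan(np.hypot(*s[:2]))).round(1),"z",s[2].round(4))
E
```

```text
325.19226210127806 281.70107011747706 211.82368511638876 cam in tool [ 0.073  -0.0012 -0.1436] axis in tool [[0.0, 1.0, -0.001], [-0.956, 0.0, -0.293], [-0.293, 0.001, 0.956]]
travel [-3.587 -2.811 -0.46 ] twist [-0.001  0.     0.378]
scene sq 203 grad dir -10.3 tilt 20.1 z 0.0469
scene lg 387 grad dir 16.9 tilt 19.9 z 0.0465
side sq 961 grad dir -10.0 tilt 20.1 z 0.0448
side lg 1272 grad dir 16.5 tilt 20.2 z 0.045
```

Request:
step_arm([
  {"travel": [-0.9,-0.7,-0.12],"twist": [0,0,0],"jaw": 1},
  {"travel": [-0.9,-0.7,-0.12],"twist": [0,0,0],"jaw": 1},
  {"travel": [-0.9,-0.7,-0.12],"twist": [0,0,0],"jaw": 1},
  {"travel": [-0.9,-0.7,-0.12],"twist": [0,0,0],"jaw": 1},
  {"travel": [-0.9,-0.7,-0.12],"twist": [0,0,0],"jaw": 1},
])

```text
time: 0.57
tcp_pos: [0.3124, 0.4342, 0.2496]
eef_rot: [-3.139, 0.002, 2.776]
contact_force: [0.1, 0.8, 0.1]
width: 0.0855
gripper_force: 0.0
```

Request:
step_arm([
  {"travel": [-0.9,-0.7,-0.12],"twist": [0,0,0],"jaw": 1},
  {"travel": [-0.9,-0.7,-0.12],"twist": [0,0,0],"jaw": 1},
  {"travel": [-0.9,-0.7,-0.12],"twist": [0,0,0],"jaw": 1},
  {"travel": [-0.9,-0.7,-0.12],"twist": [0,0,0],"jaw": 1},
  {"travel": [-0.9,-0.7,-0.12],"twist": [0,0,0],"jaw": 1},
])

```text
time: 0.98
tcp_pos: [0.4027, 0.289, 0.268]
eef_rot: [-3.141, 0.004, 2.775]
contact_force: [-0.5, -0.1, 0.4]
width: 0.0856
gripper_force: 0.0
```

Request:
step_arm([
  {"travel": [-0.9,-0.7,-0.12],"twist": [0,0,0],"jaw": 1},
  {"travel": [-0.9,-0.7,-0.12],"twist": [0,0,0],"jaw": 1},
  {"travel": [-0.9,-0.7,-0.12],"twist": [0,0,0],"jaw": 1},
  {"travel": [-0.9,-0.7,-0.12],"twist": [0,0,0],"jaw": 1},
  {"travel": [-0.9,-0.7,-0.12],"twist": [0,0,0],"jaw": 1},
])

```text
time: 1.4
tcp_pos: [0.4928, 0.1429, 0.2861]
eef_rot: [-3.142, 0.005, 2.776]
contact_force: [0.7, 0.7, -0.1]
width: 0.0855
gripper_force: 0.0
```

Request:
step_arm([
  {"travel": [-0.9,-0.7,-0.1],"twist": [0,0,0.38],"jaw": 1},
  {"travel": [-0.9,-0.7,-0.1],"twist": [0,0,0.38],"jaw": 1},
  {"travel": [-0.9,-0.7,-0.1],"twist": [0,0,0.38],"jaw": 1},
  {"travel": [-0.9,-0.7,-0.1],"twist": [0,0,0.38],"jaw": 1},
  {"travel": [-0.9,-0.7,-0.1],"twist": [0,0,0.38],"jaw": 1},
  {"travel": [-0.9,-0.7,-0.1],"twist": [0,0,0.38],"jaw": 1},
  {"travel": [-0.9,-0.7,-0.1],"twist": [0,0,0.38],"jaw": 1},
  {"travel": [-0.9,-0.7,-0.1],"twist": [0,0,0.38],"jaw": 1},
  {"travel": [-0.9,-0.7,-0.1],"twist": [0,0,0.38],"jaw": 1},
])

```text
time: 2.15
tcp_pos: [0.5774, 0.0022, 0.2999]
eef_rot: [-3.141, -0.001, 1.987]
contact_force: [-0.8, -0.6, 0.3]
width: 0.0857
gripper_force: 0.0
```

```bash
python3 - <<'E'
from h import *
f=ctrl.grab_frame("wrist"); np.savez("/tmp/w1.npz",**f); cv2.imwrite("pics/w1.png",f["img"])
W,h=cloud(f,True); z=W[...,2]; H,S,V=h[...,0],h[...,1],h[...,2]
o=ortho(W,f["img"],.45,.75,-.24,.2,1300); cv2.imwrite("pics/o1.png",o)
near=(W[...,0]>.45)&(W[...,0]<.75)&(W[...,1]>-.22)&(W[...,1]<.2)
def show(nm,m,amin=150):
    l,lab,st,_=cv2.connectedComponentsWithStats(m.astype(np.uint8))
    for i in range(1,l):
        if st[i,4]>amin: k=lab==i;print(nm,st[i,4],rect(W[k][:,:2]),"z",np.round(np.nanpercentile(z[k],[5,50,95])*1000,1))
g=near&(H>50)&(H<90)&(S>90)&(z<.03)
print("board",rect(W[g][:,:2]), np.nanmedian(z[g]))
show("tool",near&(V<70)&(z>.05)&(z<.062))
show("rim",near&(V>90)&(z>.042)&(z<.050)&(S<70))
E
```

```text
board [601.5 -16.6 180.4 319.8  10.9] 0.01721211324360884
tool 618 [567.1  25.1  17.   53.7  24. ] z [55.5 57.1 58.6]
tool 495 [603.4 -55.5  16.4  51.9  23.6] z [55.6 57.  58.3]
rim 936 [577.   51.7  80.8 120.9  10.6] z [45.4 47.1 48.5]
rim 635 [602.  -81.7  74.6  76.1  10.6] z [45.4 47.1 48.4]
```

View pics/o1.png

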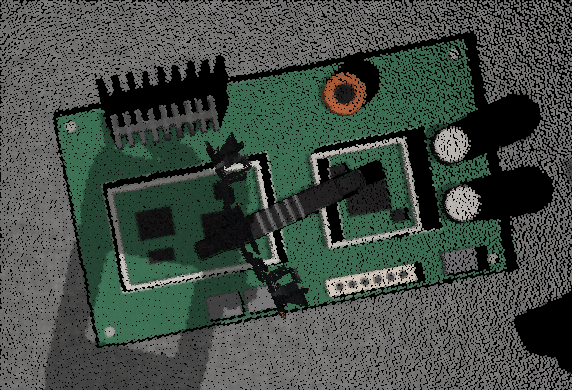

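The top-down view shows both rims and the tool crossing the gap. I measured the long rim at (577, 51.7) mm, the square rim at (602, -81.7) mm and board yaw at 10.7°. The tool is centred at (585, -15) mm along 114.2°. I'll grip it in the middle of the gap.

```bash
python3 - <<'E'
from h import *
a=goto([.5903,-.0263,.17],down(114.2)); goto([.5903,-.0263,.039],down(114.2),a)
E
```

```text
travel [-0.209  0.003  0.867] twist [-0.    -0.    -0.003]
travel [ 0.    -0.     0.873] twist [0. 0. 0.]
```

Request:
step_arm([
  {"travel": [-0.21,0,0.867],"twist": [0,0,0],"jaw": 0.35},
  {"travel": [-0.21,0,0.867],"twist": [0,0,0],"jaw": 0.35},
  {"travel": [-0.21,0,0.867],"twist": [0,0,0],"jaw": 0.35},
  {"travel": [-0.21,0,0.867],"twist": [0,0,0],"jaw": 0.35},
  {"travel": [-0.21,0,0.867],"twist": [0,0,0],"jaw": 0.35},
  {"travel": [-0.21,0,0.867],"twist": [0,0,0],"jaw": 0.35},
  {"travel": [-0.21,0,0.867],"twist": [0,0,0],"jaw": 0.35},
])

```text
time: 2.78
tcp_pos: [0.5919, -0.0274, 0.1728]
eef_rot: [3.138, 0.003, 1.986]
contact_force: [0.5, 1.2, 0.4]
width: 0.0297
gripper_force: 0.0
```

Request:
step_arm([
  {"travel": [0,0,0.25],"twist": [0,0,0],"jaw": 0.35},
  {"travel": [0,0,0.45],"twist": [0,0,0],"jaw": 0.35},
  {"travel": [0,0,0.6],"twist": [0,0,0],"jaw": 0.35},
  {"travel": [0,0,0.72],"twist": [0,0,0],"jaw": 0.35},
  {"travel": [0,0,0.82],"twist": [0,0,0],"jaw": 0.35},
  {"travel": [0,0,0.873],"twist": [0,0,0],"jaw": 0.35},
  {"travel": [0,0,0.873],"twist": [0,0,0],"jaw": 0},
  {"travel": [0,0,0.873],"twist": [0,0,0],"jaw": 0},
  {"travel": [0,0,0.873],"twist": [0,0,0],"jaw": 0},
  {"travel": [0,0,0.873],"twist": [0,0,0],"jaw": 0},
  {"travel": [0,0,0.873],"twist": [0,0,0],"jaw": 0},
  {"travel": [0,0,0.873],"twist": [0,0,0],"jaw": 0},
])

```text
time: 3.78
tcp_pos: [0.5907, -0.0278, 0.0401]
eef_rot: [3.14, 0.001, 1.985]
contact_force: [1.1, 0.3, -0.6]
width: 0.0163
gripper_force: 60.9
```

```bash
python3 - <<'E'
from h import *
P,R=pose()
a=goto(P+[0,.0,.13],R); b=goto([.598,.137,.17],R,a); c=goto([.5997,.3025,.12],down(93.1),b);d=goto([.5997,.3025,.006],down(93.1),c)
E
```

```text
travel [-0.001  0.001 -0.867] twist [0. 0. 0.]
travel [0.986 0.486 0.001] twist [0. 0. 0.]
travel [1.006 0.454 0.333] twist [0.001 0.    0.172]
travel [ 0.   -0.    0.76] twist [0. 0. 0.]
```

Request:
step_arm([
  {"travel": [0,0,-0.2],"twist": [0,0,0],"jaw": 0},
  {"travel": [0,0,-0.45],"twist": [0,0,0],"jaw": 0},
  {"travel": [0,0,-0.7],"twist": [0,0,0],"jaw": 0},
  {"travel": [0,0,-0.87],"twist": [0,0,0],"jaw": 0},
  {"travel": [0,0,-0.87],"twist": [0,0,0],"jaw": 0},
])

```text
time: 4.2
tcp_pos: [0.5942, -0.0285, 0.1763]
eef_rot: [3.131, 0.008, 1.985]
contact_force: [0.7, 0.6, -1.3]
width: 0.0162
gripper_force: 61.0
```

Request:
step_arm([
  {"travel": [0.2,0.1,0],"twist": [0,0,0],"jaw": 0},
  {"travel": [0.45,0.22,0],"twist": [0,0,0],"jaw": 0},
  {"travel": [0.7,0.35,0],"twist": [0,0,0],"jaw": 0},
  {"travel": [0.9,0.44,0],"twist": [0,0,0],"jaw": 0},
  {"travel": [0.99,0.49,0],"twist": [0,0,0],"jaw": 0},
  {"travel": [0.99,0.49,0],"twist": [0,0,0],"jaw": 0},
])

```text
time: 4.7
tcp_pos: [0.5969, 0.1418, 0.1691]
eef_rot: [-3.141, -0.001, 1.99]
contact_force: [0.1, -0.7, 0.0]
width: 0.0167
gripper_force: 61.0
```

Request:
step_arm([
  {"travel": [0.2,0.1,0.05],"twist": [0,0,0.05],"jaw": 0},
  {"travel": [0.45,0.22,0.1],"twist": [0,0,0.1],"jaw": 0},
  {"travel": [0.7,0.35,0.2],"twist": [0,0,0.15],"jaw": 0},
  {"travel": [0.9,0.42,0.3],"twist": [0,0,0.17],"jaw": 0},
  {"travel": [1.0,0.454,0.33],"twist": [0,0,0.172],"jaw": 0},
  {"travel": [1.0,0.454,0.33],"twist": [0,0,0.172],"jaw": 0},
  {"travel": [1.0,0.454,0.33],"twist": [0,0,0.172],"jaw": 0},
])

```text
time: 5.28
tcp_pos: [0.599, 0.3023, 0.119]
eef_rot: [-3.14, 0.001, 1.626]
contact_force: [0.4, 0.2, -0.9]
width: 0.0161
gripper_force: 61.0
```

```bash
python3 - <<'E'
from h import *
f=ctrl.grab_frame("scene"); s=ctrl.grab_frame("side")
cv2.imwrite("pics/c2.png",np.hstack([cv2.resize(f["img"][120:300,300:500],(400,360)),cv2.resize(s["img"][60:240,210:410],(400,360))]))
o=ctrl.observe();print(o["tcp_pos"],o["eef_rot"],o["width"])
goto([.5997,.3025,.006],down(93.1))
E
```

```text
[0.60012263 0.30097646 0.1202714 ] [-3.14144114e+00  7.95353052e-04  1.62367079e+00] 0.01626660944729609
travel [ 0.011 -0.002  0.762] twist [-0.     0.    -0.001]
```

View pics/c2.png

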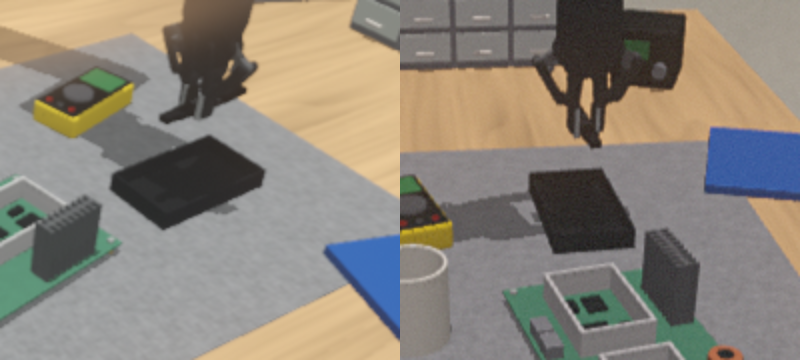

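The pry tool is held level above the tray, so I'll lower and release it. After that I'll rise and head for the covers.

Request:
step_arm([
  {"travel": [0.01,0,0.2],"twist": [0,0,0],"jaw": 0},
  {"travel": [0.01,0,0.4],"twist": [0,0,0],"jaw": 0},
  {"travel": [0.01,0,0.55],"twist": [0,0,0],"jaw": 0},
  {"travel": [0.01,0,0.65],"twist": [0,0,0],"jaw": 0},
  {"travel": [0.01,0,0.72],"twist": [0,0,0],"jaw": 0},
  {"travel": [0.01,0,0.755],"twist": [0,0,0],"jaw": 0},
  {"travel": [0.01,0,0.755],"twist": [0,0,0],"jaw": 0},
  {"travel": [0.01,0,0.755],"twist": [0,0,0],"jaw": 0.45},
  {"travel": [0.01,0,0.755],"twist": [0,0,0],"jaw": 0.45},
  {"travel": [0.01,0,0.755],"twist": [0,0,0],"jaw": 0.45},
  {"travel": [0.01,0,0.755],"twist": [0,0,0],"jaw": 0.45},
  {"travel": [0.01,0,0.755],"twist": [0,0,0],"jaw": 0.45},
])

```text
time: 6.38
tcp_pos: [0.6001, 0.3044, 0.0079]
eef_rot: [3.14, -0.0, 1.625]
contact_force: [0.7, 0.8, -0.3]
width: 0.0385
gripper_force: 0.0
```

Request:
step_arm([
  {"travel": [0,0,-0.3],"twist": [0,0,0],"jaw": 0.45},
  {"travel": [0,0,-0.6],"twist": [0,0,0],"jaw": 0.45},
  {"travel": [0,0,-1.0],"twist": [0,0,0],"jaw": 0.45},
  {"travel": [0,0,-1.0],"twist": [0,0,0],"jaw": 0.45},
  {"travel": [0,0,-1.0],"twist": [0,0,0],"jaw": 0.45},
  {"travel": [0,0,-1.0],"twist": [0,0,0],"jaw": 0.45},
])

```text
time: 6.88
tcp_pos: [0.6009, 0.3046, 0.1598]
eef_rot: [3.136, -0.001, 1.625]
contact_force: [-0.9, 0.1, -0.2]
width: 0.0384
gripper_force: 0.0
```

```bash
python3 - <<'E'
from h import *
for n in("wrist","side"):
    f=ctrl.grab_frame(n); W,h=cloud(f,n=="wrist"); z=W[...,2]
    m=(abs(W[...,0]-.6)<.044)&(abs(W[...,1]-.316)<.083)&(z>.0105)&(z<.024)
    l,lab,st,_=cv2.connectedComponentsWithStats(m.astype(np.uint8))
    for i in range(1,l):
        if st[i,4]>60:print(n,st[i,4],rect(W[lab==i][:,:2]),np.round(np.nanpercentile(z[lab==i],[5,50,95]),4))
o=ctrl.observe();print(o["time"],o["width"])
# route to view pose between covers
a=goto([.57,.165,.2],down(93.1)); b=goto([.55,.02,.24],down(93.1),a); c=goto([.54,-.12,.26],down(93.1),b); d=goto([.53,-.25,.27],down(110),c)
E
```

```text
wrist 136 [643.  372.5   1.   52.8   2.9] [0.0113 0.0173 0.0237]
wrist 2778 [600.8 317.7  18.2 140.9   4.2] [0.0136 0.015  0.0162]
wrist 78 [556.7 262.    0.6  36.8   2.6] [0.0113 0.017  0.023 ]
side 162 [600.1 320.5  19.1 135.2   4.6] [0.0117 0.0138 0.0157]
6.9833 0.03812051114025932
travel [-0.914 -0.241 -0.291] twist [-0.001  0.    -0.   ]
travel [-0.958 -0.185 -0.267] twist [0. 0. 0.]
travel [-0.928 -0.117 -0.133] twist [0. 0. 0.]
travel [-0.862 -0.113 -0.067] twist [-0.     0.    -0.141]
```

The pry tool lies flat in the tray at (601, 318) mm with its top at 14–15 mm. Moving on to look at the covers.

Request:
step_arm([
  {"travel": [-0.91,-0.24,-0.29],"twist": [0,0,0],"jaw": 0.4},
  {"travel": [-0.91,-0.24,-0.29],"twist": [0,0,0],"jaw": 0.4},
  {"travel": [-0.91,-0.24,-0.29],"twist": [0,0,0],"jaw": 0.4},
  {"travel": [-0.91,-0.24,-0.29],"twist": [0,0,0],"jaw": 0.4},
])

```text
time: 7.32
tcp_pos: [0.5689, 0.1625, 0.1992]
eef_rot: [-3.137, 0.002, 1.624]
contact_force: [0.4, -0.3, 0.7]
width: 0.0339
gripper_force: 0.0
```

Request:
step_arm([
  {"travel": [-0.96,-0.18,-0.27],"twist": [0,0,0],"jaw": 0.4},
  {"travel": [-0.96,-0.18,-0.27],"twist": [0,0,0],"jaw": 0.4},
  {"travel": [-0.96,-0.18,-0.27],"twist": [0,0,0],"jaw": 0.4},
  {"travel": [-0.96,-0.18,-0.27],"twist": [0,0,0],"jaw": 0.4},
])

```text
time: 7.65
tcp_pos: [0.5504, 0.0176, 0.2399]
eef_rot: [-3.138, 0.0, 1.623]
contact_force: [1.4, 0.3, -0.9]
width: 0.0339
gripper_force: 0.0
```

Request:
step_arm([
  {"travel": [-0.93,-0.12,-0.13],"twist": [0,0,0],"jaw": 0.4},
  {"travel": [-0.93,-0.12,-0.13],"twist": [0,0,0],"jaw": 0.4},
  {"travel": [-0.93,-0.12,-0.13],"twist": [0,0,0],"jaw": 0.4},
  {"travel": [-0.93,-0.12,-0.13],"twist": [0,0,0],"jaw": 0.4},
])

```text
time: 7.98
tcp_pos: [0.5406, -0.1243, 0.2592]
eef_rot: [-3.139, 0.001, 1.621]
contact_force: [1.2, 0.5, -0.3]
width: 0.034
gripper_force: 0.0
```

Request:
step_arm([
  {"travel": [-0.86,-0.11,-0.07],"twist": [0,0,-0.13],"jaw": 0.4},
  {"travel": [-0.86,-0.11,-0.07],"twist": [0,0,-0.13],"jaw": 0.4},
  {"travel": [-0.86,-0.11,-0.07],"twist": [0,0,-0.13],"jaw": 0.4},
  {"travel": [-0.86,-0.11,-0.07],"twist": [0,0,-0.13],"jaw": 0.4},
  {"travel": [-0.86,-0.11,-0.07],"twist": [0,0,-0.13],"jaw": 0.4},
  {"travel": [-0.86,-0.11,-0.07],"twist": [0,0,-0.13],"jaw": 0.4},
])

```text
time: 8.48
tcp_pos: [0.5309, -0.2489, 0.269]
eef_rot: [-3.14, -0.004, 1.895]
contact_force: [0.4, 0.5, -0.3]
width: 0.0342
gripper_force: 0.0
```

```bash
cat > cov.py <<'E'
from h import *
f=ctrl.grab_frame("wrist"); W,h=cloud(f,True); V=h[...,2]; S=h[...,1]; z=W[...,2]
cv2.imwrite("pics/w3.png",f["img"])
for nm,c,yaw in(("sq",(.389,-.308),-10.1),("lg",(.595,-.323),16.7)):
    cy,sy=np.cos(np.radians(yaw)),np.sin(np.radians(yaw))
    near=np.hypot(W[...,0]-c[0],W[...,1]-c[1])<.1
    m=near&(V>90)&(S<70)&(z>.022)&(z<.075); p=W[m]
    for _ in range(6):
        A=np.c_[p[:,:2]-c,np.ones(len(p))]; s=np.linalg.lstsq(A,p[:,2],rcond=None)[0]; r=p[:,2]-A@s; p=p[abs(r)<max(.0025,1.5*r.std())]
    n=np.array([-s[0],-s[1],1]); n/=np.linalg.norm(n); g=np.degrees(np.arctan2(s[1],s[0]))
    print(nm,len(p),"grad",g.round(1),"tilt",np.degrees(np.arccos(n[2])).round(2))
    # axes in plane
    ex=np.array([np.cos(np.radians(g)),np.sin(np.radians(g)),0]); ex-=n*(n@ex); ex/=np.linalg.norm(ex); ey=np.cross(n,ex)
    o=np.array([c[0],c[1],s[2]]); Q=(W-o)@np.c_[ex,ey,n]
    for tag,mm in(("plate",near&(abs(Q[...,2])<.003)&(V>80)&(S<70)),("bar",near&(Q[...,2]>.02)&(Q[...,2]<.033)&(V<90)&(abs(Q[...,0])<.04))):
        l,lab,st,_=cv2.connectedComponentsWithStats(mm.astype(np.uint8)); i=1+np.argmax(st[1:,4]); q=Q[lab==i]
        r=rect(q[:,:2]); ctr=o+ex*r[0]/1000+ey*r[1]/1000+n*np.percentile(q[:,2],90)
        print("  ",tag,st[i,4],r,"h",np.round(np.percentile(q[:,2],[10,50,90])*1000,1),"world",np.round(ctr*1000,1))
E
python3 cov.py
```

```text
sq 3109 grad -9.8 tilt 20.35
   plate 3174 [ -5.6  -0.2 100.9  95.   89.5] h [-1.   0.   0.9] world [ 383.5 -307.3   44.7]
   bar 626 [-1.1  2.8 64.5 12.9 89.1] h [22.5 28.6 29.7] world [ 378.3 -303.3   73.3]
lg 5566 grad 16.3 tilt 20.32
   plate 5653 [ -5.9  -1.1 147.9 100.   90. ] h [-1. -0.  1.] world [ 589.7 -325.7   45.1]
   bar 603 [-1.8  0.5 12.3 64.3  0.8] h [24.7 28.9 29.8] world [ 583.3 -325.9   73.6]
```

View pics/w3.png

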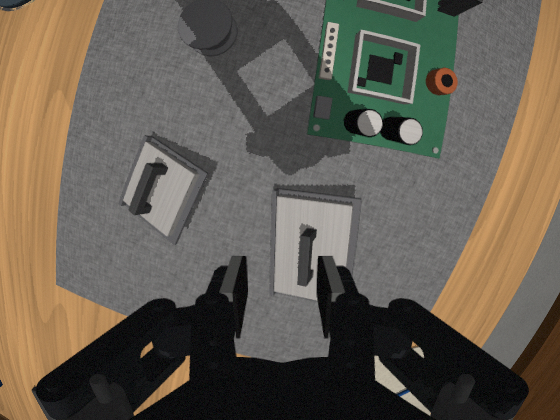

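The wrist view shows the square cover's handle at (150,188), the long cover's at (306,255), and nothing near either one. Both plates measure about 20° of tilt, with handle tops 29 mm above the plate. I'll grasp the long cover first, with the tool tilted along its normal.

```bash
cat >> h.py <<'E'
def gr(bartop,g,tilt=20.2):
    g,t=np.radians([g,tilt]); n=np.array([-np.sin(t)*np.cos(g),-np.sin(t)*np.sin(g),np.cos(t)])
    ey=np.array([-np.sin(g),np.cos(g),0]); ex=np.cross(ey,n)
    return np.array(bartop)-n*.024,Ro.from_matrix(np.c_[ey,ex,-n]),n
E
python3 - <<'E'
from h import *
p,R,n=gr([.5833,-.3259,.0726],16.7); print(p)
a=goto(p+n*.08,R); b=goto(p,R,a)
E
```

```text
[ 0.59123763 -0.3235186   0.05007617]
travel [-0.604  0.037  0.959] twist [-0.169 -0.005  0.016]
travel [ 0.    -0.     0.533] twist [0. 0. 0.]
```

Request:
step_arm([
  {"travel": [-0.3,0.02,0.2],"twist": [-0.06,0,0.01],"jaw": 0.4},
  {"travel": [-0.55,0.03,0.4],"twist": [-0.12,0,0.015],"jaw": 0.4},
  {"travel": [-0.604,0.037,0.6],"twist": [-0.169,-0.005,0.016],"jaw": 0.4},
  {"travel": [-0.604,0.037,0.8],"twist": [-0.169,-0.005,0.016],"jaw": 0.4},
  {"travel": [-0.604,0.037,0.96],"twist": [-0.169,-0.005,0.016],"jaw": 0.4},
  {"travel": [-0.604,0.037,0.96],"twist": [-0.169,-0.005,0.016],"jaw": 0.4},
  {"travel": [-0.604,0.037,0.96],"twist": [-0.169,-0.005,0.016],"jaw": 0.4},
])

```text
time: 9.12
tcp_pos: [0.5659, -0.3305, 0.1255]
eef_rot: [2.789, -0.001, 1.864]
contact_force: [0.4, -0.4, 1.0]
width: 0.0341
gripper_force: 0.0
```

```bash
python3 - <<'E'
from h import *
f=ctrl.grab_frame("wrist"); cv2.imwrite("pics/w4.png",f["img"])
W,h=cloud(f,True);p,R,n=gr([.5833,-.3259,.0726],16.7)
Q=(W-(p+n*.024))@np.c_[R.as_matrix()[:,1],R.as_matrix()[:,0],n]
m=(abs(Q[...,2])<.006)&(abs(Q[...,0])<.02)&(abs(Q[...,1])<.04)&(h[...,2]<90)
q=Q[m];print("bar rel",rect(q[:,:2]),np.median(q[:,2]))
print(pose()[0],pose()[1].as_euler("xyz"))
goto(p,R)
E
```

```text
bar rel [-0.4 -0.  64.  12.1 89.7] 0.00024219914370517985
[ 0.56700936 -0.33172096  0.12747824] [2.78733461 0.00364071 1.86423148]
travel [ 0.008 -0.019  0.543] twist [0.001 0.001 0.001]
```

The bar sits within 0.5 mm of the predicted position from this second viewpoint, so I'll descend and grip.

Request:
step_arm([
  {"travel": [0.01,-0.02,0.15],"twist": [0,0,0],"jaw": 0.4},
  {"travel": [0.01,-0.02,0.28],"twist": [0,0,0],"jaw": 0.4},
  {"travel": [0.01,-0.02,0.4],"twist": [0,0,0],"jaw": 0.4},
  {"travel": [0.01,-0.02,0.48],"twist": [0,0,0],"jaw": 0.4},
  {"travel": [0.01,-0.02,0.54],"twist": [0,0,0],"jaw": 0.4},
  {"travel": [0.01,-0.02,0.54],"twist": [0,0,0],"jaw": 0.4},
  {"travel": [0.01,-0.02,0.54],"twist": [0,0,0],"jaw": 0},
  {"travel": [0.01,-0.02,0.54],"twist": [0,0,0],"jaw": 0},
  {"travel": [0.01,-0.02,0.54],"twist": [0,0,0],"jaw": 0},
  {"travel": [0.01,-0.02,0.54],"twist": [0,0,0],"jaw": 0},
  {"travel": [0.01,-0.02,0.54],"twist": [0,0,0],"jaw": 0},
  {"travel": [0.01,-0.02,0.54],"twist": [0,0,0],"jaw": 0},
])

```text
time: 10.17
tcp_pos: [0.5905, -0.3257, 0.0515]
eef_rot: [2.786, 0.006, 1.862]
contact_force: [-1.4, 1.4, 6.7]
width: 0.0106
gripper_force: 60.7
```

```bash
python3 - <<'E'
from h import *
P,R=pose(); p,_,n=gr([.5833,-.3259,.0726],16.7); print(P-p)
a=goto(P+n*.12,R); b=goto([.58,-.19,.2],down(106.7),a); c=goto([.577,-.07,.2],down(102),b); d=goto([.577,.0517,.16],down(100.7),c)
E
```

```text
[-0.00075217 -0.00214618  0.00137768]
travel [-0.005  0.002 -0.8  ] twist [0. 0. 0.]
travel [ 0.885  0.525 -0.066] twist [0.17  0.003 0.   ]
travel [0.772 0.211 0.   ] twist [ 0.    -0.     0.039]
travel [0.794 0.169 0.267] twist [ 0.    -0.     0.011]
```

Request:
step_arm([
  {"travel": [0,0,-0.1],"twist": [0,0,0],"jaw": 0},
  {"travel": [0,0,-0.25],"twist": [0,0,0],"jaw": 0},
  {"travel": [0,0,-0.45],"twist": [0,0,0],"jaw": 0},
  {"travel": [0,0,-0.65],"twist": [0,0,0],"jaw": 0},
  {"travel": [0,0,-0.8],"twist": [0,0,0],"jaw": 0},
  {"travel": [0,0,-0.8],"twist": [0,0,0],"jaw": 0},
])

```text
time: 10.67
tcp_pos: [0.5504, -0.3391, 0.1669]
eef_rot: [2.785, 0.012, 1.861]
contact_force: [0.5, -0.7, -0.9]
width: 0.0107
gripper_force: 59.7
```

Request:
step_arm([
  {"travel": [0.15,0.1,-0.05],"twist": [0.03,0,0],"jaw": 0},
  {"travel": [0.35,0.2,-0.07],"twist": [0.07,0,0],"jaw": 0},
  {"travel": [0.55,0.33,-0.07],"twist": [0.11,0,0],"jaw": 0},
  {"travel": [0.75,0.45,-0.07],"twist": [0.15,0,0],"jaw": 0},
  {"travel": [0.885,0.525,-0.07],"twist": [0.17,0.003,0],"jaw": 0},
  {"travel": [0.885,0.525,-0.07],"twist": [0.17,0.003,0],"jaw": 0},
])

```text
time: 11.17
tcp_pos: [0.5813, -0.183, 0.1987]
eef_rot: [-3.14, -0.004, 1.87]
contact_force: [0.3, -1.3, -2.5]
width: 0.0108
gripper_force: 59.6
```

Request:
step_arm([
  {"travel": [0.15,0.04,0],"twist": [0,0,0.01],"jaw": 0},
  {"travel": [0.35,0.1,0],"twist": [0,0,0.02],"jaw": 0},
  {"travel": [0.55,0.15,0],"twist": [0,0,0.03],"jaw": 0},
  {"travel": [0.77,0.21,0],"twist": [0,0,0.04],"jaw": 0},
  {"travel": [0.77,0.21,0],"twist": [0,0,0.04],"jaw": 0},
])

```text
time: 11.58
tcp_pos: [0.5734, -0.0634, 0.1974]
eef_rot: [-3.135, -0.008, 1.783]
contact_force: [-0.3, -1.4, -1.2]
width: 0.0105
gripper_force: 59.6
```

Request:
step_arm([
  {"travel": [0.15,0.03,0.05],"twist": [0,0,0.01],"jaw": 0},
  {"travel": [0.35,0.08,0.12],"twist": [0,0,0.01],"jaw": 0},
  {"travel": [0.55,0.12,0.2],"twist": [0,0,0.01],"jaw": 0},
  {"travel": [0.7,0.15,0.25],"twist": [0,0,0.01],"jaw": 0},
  {"travel": [0.79,0.17,0.27],"twist": [0,0,0.01],"jaw": 0},
  {"travel": [0.79,0.17,0.27],"twist": [0,0,0.01],"jaw": 0},
  {"travel": [0.79,0.17,0.27],"twist": [0,0,0.01],"jaw": 0},
])

```text
time: 12.17
tcp_pos: [0.5761, 0.0517, 0.1582]
eef_rot: [-3.138, -0.001, 1.76]
contact_force: [0.0, -0.6, -0.7]
width: 0.0108
gripper_force: 59.6
```

```bash
cat > held.py <<'E'
from h import *
import sys
hx,hy=float(sys.argv[1]),float(sys.argv[2])   # half sizes of plate
P=[];E=[]
out=[]
for n in("wrist","side","scene"):
    f=ctrl.grab_frame(n); cv2.imwrite(f"pics/held_{n}_{sys.argv[3]}.png",f["img"])
    o=ctrl.observe(); P.append(o["tcp_pos"]);E.append(o["eef_rot"])
    out.append((n,f))
p=np.mean(P,0); print("tcp",p.round(4),"std",np.std(P,0).round(4),"rot",np.mean(np.abs(E),0).round(4))
R=Ro.from_euler("xyz",E[-1])
for n,f in out:
    W,h=cloud(f,n=="wrist"); Q=R.inv().apply((W-p).reshape(-1,3)).reshape(W.shape)  # tool frame
    m=(abs(Q[...,0])<hy+.02)&(abs(Q[...,1])<hx+.02)&(Q[...,2]>-.006)&(Q[...,2]<.013)&(h[...,2]>70)&(h[...,1]<70)
    l,lab,st,_=cv2.connectedComponentsWithStats(m.astype(np.uint8)); 
    for i in range(1,l):
        if st[i,4]<150: continue
        q=Q[lab==i]; A=np.c_[q[:,:2],np.ones(len(q))]; s=np.linalg.lstsq(A,q[:,2],rcond=None)[0]
        print(n,st[i,4],"toolframe rect",rect(q[:,:2]),"z",np.round(np.percentile(q[:,2],[5,50,95])*1000,1),"slope deg x,y",np.degrees(s[:2]).round(2))
E
python3 held.py .046 .066 L
```

```text
tcp [0.5768 0.0506 0.159 ] std [0.0001 0.0002 0.0002] rot [3.1401e+00 7.0000e-04 1.7581e+00]
wrist 26462 toolframe rect [20.6  0.1 92.6 96.1 89.9] z [5.8 6.9 8. ] slope deg x,y [-0.18  0.18]
wrist 538 toolframe rect [-56.    0.5  16.2  22.4   0.4] z [6.4 7.3 8.1] slope deg x,y [-0.74 -0.03]
side 1269 toolframe rect [  2.4  -0.  139.1  93.9   0.2] z [ 6.6  8.1 10.8] slope deg x,y [-0.59 -0.22]
scene 1204 toolframe rect [  2.9   0.6 134.9  95.2   0.3] z [ 4.   6.4 10.7] slope deg x,y [-0.6   1.05]
```

View pics/held_wrist_L.png

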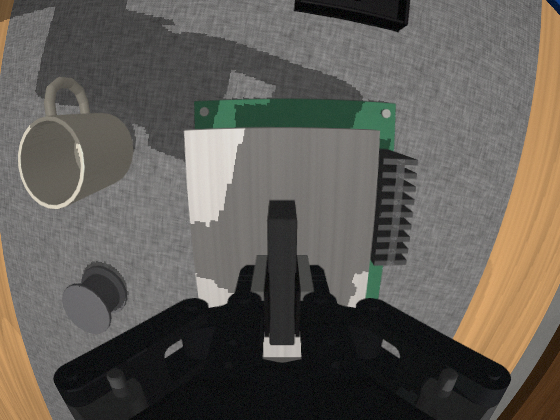

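The cover hangs square in the gripper, with its centre about 2.5 mm along tool +x from the TCP. I'll lower it to just above the rim.

```bash
python3 - <<'E'
from h import *
a=goto([.5775,.0492,.072],down(100.7))
E
```

```text
travel [-0.009  0.003  0.582] twist [-0.001 -0.    -0.   ]
```

Request:
step_arm([
  {"travel": [-0.009,0.003,0.1],"twist": [0,0,0],"jaw": 0},
  {"travel": [-0.009,0.003,0.22],"twist": [0,0,0],"jaw": 0},
  {"travel": [-0.009,0.003,0.34],"twist": [0,0,0],"jaw": 0},
  {"travel": [-0.009,0.003,0.44],"twist": [0,0,0],"jaw": 0},
  {"travel": [-0.009,0.003,0.52],"twist": [0,0,0],"jaw": 0},
  {"travel": [-0.009,0.003,0.56],"twist": [0,0,0],"jaw": 0},
  {"travel": [-0.009,0.003,0.58],"twist": [0,0,0],"jaw": 0},
  {"travel": [-0.009,0.003,0.58],"twist": [0,0,0],"jaw": 0},
  {"travel": [-0.009,0.003,0.58],"twist": [0,0,0],"jaw": 0},
])

```text
time: 13.07
tcp_pos: [0.5774, 0.0505, 0.0725]
eef_rot: [-3.141, -0.001, 1.758]
contact_force: [0.5, -0.5, -2.2]
width: 0.0105
gripper_force: 59.5
```

```bash
cat > rel.py <<'E'
# board and held cover seen in the same wrist frame: cover rect and green extent in the board's axes
from h import *
import sys
th=np.radians(10.7); ex=np.array([np.cos(th),np.sin(th)]); ey=np.array([-ex[1],ex[0]])
c=np.array([.6015,-.0166])
o=[]
f=ctrl.grab_frame("wrist"); W,h=cloud(f,True)
P=np.mean([pose()[0]],0); print("tcp",P.round(4),ctrl.observe()["eef_rot"].round(4), ctrl.observe()["contact_force"].round(1))
B=np.stack([(W[...,:2]-c)@ex,(W[...,:2]-c)@ey],-1)*1000
H,S,V=h[...,0],h[...,1],h[...,2]; z=W[...,2]
g=(H>45)&(H<95)&(S>80)&(z<.03)&(z>.008)&(abs(B[...,0])<110)&(abs(B[...,1])<180)
q=B[g]; print("green x",np.percentile(q[:,0],[.2,99.8]).round(1),"y",np.percentile(q[:,1],[.2,99.8]).round(1),"z",np.median(z[g]).round(4))
zp=float(sys.argv[1]); m=(abs(z-zp)<.005)&(S<70)&(V>70)&(abs(B[...,0]+12)<60)&(abs(B[...,1]-float(sys.argv[2]))<90)
l,lab,st,_=cv2.connectedComponentsWithStats(m.astype(np.uint8)); i=1+np.argmax(st[1:,4]);q=B[lab==i]
print("cover x",np.percentile(q[:,0],[.2,99.8]).round(1),"y",np.percentile(q[:,1],[.2,99.8]).round(1),"rect",rect(q/1000),"z",np.median(z[lab==i]).round(4))
E
python3 rel.py .067 72; python3 -c "
from h import *
goto([.5775,.0492,.0555],down(100.7))"
```

```text
tcp [0.5775 0.0506 0.0728] [-3.1412e+00 -1.0000e-03  1.7586e+00] [ 0.3 -0.7 -2.6]
green x [-89.2  89.1] y [-39.2 159.8] z 0.0172
cover x [-56.5  35.3] y [ 43.8 137.6] rect [-10.7  89.5  92.9  96.5   0. ] z 0.0665
travel [-0.009 -0.001  0.115] twist [-0. -0.  0.]
```

Request:
step_arm([
  {"travel": [0,-0.008,0.01],"twist": [0,0,0],"jaw": 0},
  {"travel": [0,-0.008,0.02],"twist": [0,0,0],"jaw": 0},
  {"travel": [0,-0.008,0.035],"twist": [0,0,0],"jaw": 0},
  {"travel": [0,-0.008,0.05],"twist": [0,0,0],"jaw": 0},
  {"travel": [0,-0.008,0.06],"twist": [0,0,0],"jaw": 0},
  {"travel": [0,-0.008,0.07],"twist": [0,0,0],"jaw": 0},
  {"travel": [0,-0.008,0.08],"twist": [0,0,0],"jaw": 0},
  {"travel": [0,-0.008,0.08],"twist": [0,0,0],"jaw": 0},
])

```text
time: 13.78
tcp_pos: [0.5753, 0.0506, 0.0595]
eef_rot: [-3.139, -0.002, 1.759]
contact_force: [-0.3, 0.0, -2.8]
width: 0.0105
gripper_force: 59.6
```

No contact force with the lip about 4 mm past the rim. Seating it the rest of the way.

Request:
step_arm([
  {"travel": [0,0,0.008],"twist": [0,0,0],"jaw": 0},
  {"travel": [0,0,0.015],"twist": [0,0,0],"jaw": 0},
  {"travel": [0,0,0.02],"twist": [0,0,0],"jaw": 0},
  {"travel": [0,0,0.025],"twist": [0,0,0],"jaw": 0},
  {"travel": [0,0,0.029],"twist": [0,0,0],"jaw": 0},
  {"travel": [0,0,0.029],"twist": [0,0,0],"jaw": 0},
])

```text
time: 14.28
tcp_pos: [0.5754, 0.0506, 0.0564]
eef_rot: [-3.14, -0.001, 1.759]
contact_force: [-2.0, 0.6, 4.3]
width: 0.0104
gripper_force: 60.5
```

```bash
python3 rel.py .051 72
```

```text
tcp [0.5754 0.0506 0.0564] [-3.1396e+00 -1.5000e-03  1.7589e+00] [-2.5  0.8  5.7]
green x [-89.2  89.1] y [-25.9 159.9] z 0.0172
cover x [-58.3  33.5] y [ 44.4 137.9] rect [-12.5  90.   92.9  96.    0.1] z 0.0502
```

Contact force has come up and the plate top reads 49–50 mm, so it's seated. Release, then go for the square cover.

Request:
step_arm([
  {"travel": [0,0,0.029],"twist": [0,0,0],"jaw": 0.3},
  {"travel": [0,0,0.025],"twist": [0,0,0],"jaw": 0.3},
  {"travel": [0,0,0.025],"twist": [0,0,0],"jaw": 0.3},
  {"travel": [0,0,0.025],"twist": [0,0,0],"jaw": 0.3},
  {"travel": [0,0,0.025],"twist": [0,0,0],"jaw": 0.3},
  {"travel": [0,0,-0.1],"twist": [0,0,0],"jaw": 0.3},
  {"travel": [0,0,-0.3],"twist": [0,0,0],"jaw": 0.3},
  {"travel": [0,0,-0.6],"twist": [0,0,0],"jaw": 0.3},
  {"travel": [0,0,-1.0],"twist": [0,0,0],"jaw": 0.35},
  {"travel": [0,0,-1.0],"twist": [0,0,0],"jaw": 0.35},
  {"travel": [0,0,-1.0],"twist": [0,0,0],"jaw": 0.35},
])

```text
time: 15.25
tcp_pos: [0.5798, 0.0501, 0.2117]
eef_rot: [3.131, 0.002, 1.759]
contact_force: [0.7, -0.4, -0.3]
width: 0.0298
gripper_force: 0.0
```

```bash
python3 rel.py .051 72; python3 - <<'E'
from h import *
p,R,n=gr([.3783,-.3033,.0723],-10.2); print(p)
a=goto([.52,-.07,.22],down(100.7)); b=goto([.45,-.19,.22],down(90),a); c=goto([.40,-.29,.2],down(79.8),b); c=goto(p+n*.07,R,c); goto(p,R,c)
E
```

```text
tcp [0.5779 0.0502 0.2088] [3.1365e+00 6.0000e-04 1.7588e+00] [ 0.3 -0.3 -0.8]
green x [-88.8  89.5] y [-157.6  159.5] z 0.0172
cover x [-57.6  34. ] y [  6.5 137.9] rect [-11.9  72.2 132.1  92.6  89.9] z 0.0501
[ 0.38645618 -0.30476753  0.04977617]
travel [-0.715 -0.529 -0.077] twist [0.002 0.    0.001]
travel [-0.699 -0.607 -0.   ] twist [-0.    -0.     0.089]
travel [-0.667 -0.333  0.133] twist [-0.    -0.     0.085]
travel [-0.113 -0.233  0.564] twist [-0.168  0.    -0.   ]
travel [-0.    -0.     0.467] twist [0. 0. 0.]
```

The long cover is seated within 0.3 mm of its frame centre: rect centre (-11.9, 72.2) against (-12, 72).

Request:
step_arm([
  {"travel": [-0.715,-0.53,-0.08],"twist": [0,0,0],"jaw": 0.4},
  {"travel": [-0.715,-0.53,-0.08],"twist": [0,0,0],"jaw": 0.4},
  {"travel": [-0.715,-0.53,-0.08],"twist": [0,0,0],"jaw": 0.4},
  {"travel": [-0.715,-0.53,-0.08],"twist": [0,0,0],"jaw": 0.4},
])

```text
time: 15.63
tcp_pos: [0.5147, -0.0735, 0.2163]
eef_rot: [-3.135, -0.002, 1.755]
contact_force: [0.7, 0.0, -0.3]
width: 0.0339
gripper_force: 0.0
```

Request:
step_arm([
  {"travel": [-0.7,-0.61,0],"twist": [0,0,0.09],"jaw": 0.4},
  {"travel": [-0.7,-0.61,0],"twist": [0,0,0.09],"jaw": 0.4},
  {"travel": [-0.7,-0.61,0],"twist": [0,0,0.09],"jaw": 0.4},
  {"travel": [-0.7,-0.61,0],"twist": [0,0,0.09],"jaw": 0.4},
])

```text
time: 15.97
tcp_pos: [0.4448, -0.193, 0.2162]
eef_rot: [-3.136, -0.002, 1.567]
contact_force: [0.3, 0.3, -0.1]
width: 0.0342
gripper_force: 0.0
```

Request:
step_arm([
  {"travel": [-0.67,-0.33,0.13],"twist": [0,0,0.085],"jaw": 0.4},
  {"travel": [-0.67,-0.33,0.13],"twist": [0,0,0.085],"jaw": 0.4},
  {"travel": [-0.67,-0.33,0.13],"twist": [0,0,0.085],"jaw": 0.4},
  {"travel": [-0.67,-0.33,0.13],"twist": [0,0,0.085],"jaw": 0.4},
])

```text
time: 16.3
tcp_pos: [0.3957, -0.2946, 0.196]
eef_rot: [-3.137, -0.0, 1.387]
contact_force: [0.2, 0.9, -0.2]
width: 0.034
gripper_force: 0.0
```

Request:
step_arm([
  {"travel": [-0.05,-0.1,0.15],"twist": [-0.06,0,0],"jaw": 0.4},
  {"travel": [-0.1,-0.18,0.3],"twist": [-0.12,0,0],"jaw": 0.4},
  {"travel": [-0.113,-0.233,0.45],"twist": [-0.168,0,0],"jaw": 0.4},
  {"travel": [-0.113,-0.233,0.56],"twist": [-0.168,0,0],"jaw": 0.4},
  {"travel": [-0.113,-0.233,0.56],"twist": [-0.168,0,0],"jaw": 0.4},
  {"travel": [-0.113,-0.233,0.56],"twist": [-0.168,0,0],"jaw": 0.4},
  {"travel": [-0.113,-0.233,0.56],"twist": [-0.168,0,0],"jaw": 0.4},
])

```text
time: 16.88
tcp_pos: [0.3585, -0.2983, 0.1118]
eef_rot: [2.797, -0.007, 1.39]
contact_force: [-0.6, 0.3, -0.4]
width: 0.0342
gripper_force: 0.0
```

```bash
python3 - <<'E'
from h import *
f=ctrl.grab_frame("wrist")
W,h=cloud(f,True);p,R,n=gr([.3783,-.3033,.0723],-10.2); M=R.as_matrix()
Q=(W-(p+n*.024))@np.c_[M[:,1],M[:,0],n]
m=(abs(Q[...,2])<.006)&(abs(Q[...,0])<.02)&(abs(Q[...,1])<.045)&(h[...,2]<90)
q=Q[m];print("bar rel",rect(q[:,:2]),np.median(q[:,2]))
print(pose()[0],pose()[1].as_euler("xyz"))
goto(p,R)
E
```

```text
bar rel [-1.  -0.7 11.9 64.9  0.5] 0.0007268436930360614
[ 0.3595494  -0.29917461  0.11277771] [ 2.79533544 -0.00540436  1.39086338]
travel [-0.007  0.03   0.457] twist [-0.003 -0.002 -0.002]
```

Request:
step_arm([
  {"travel": [-0.012,0.023,0.12],"twist": [0,0,0],"jaw": 0.4},
  {"travel": [-0.012,0.023,0.24],"twist": [0,0,0],"jaw": 0.4},
  {"travel": [-0.012,0.023,0.34],"twist": [0,0,0],"jaw": 0.4},
  {"travel": [-0.012,0.023,0.42],"twist": [0,0,0],"jaw": 0.4},
  {"travel": [-0.012,0.023,0.455],"twist": [0,0,0],"jaw": 0.4},
  {"travel": [-0.012,0.023,0.455],"twist": [0,0,0],"jaw": 0.4},
  {"travel": [-0.012,0.023,0.455],"twist": [0,0,0],"jaw": 0},
  {"travel": [-0.012,0.023,0.455],"twist": [0,0,0],"jaw": 0},
  {"travel": [-0.012,0.023,0.455],"twist": [0,0,0],"jaw": 0},
  {"travel": [-0.012,0.023,0.455],"twist": [0,0,0],"jaw": 0},
  {"travel": [-0.012,0.023,0.455],"twist": [0,0,0],"jaw": 0},
  {"travel": [-0.012,0.023,0.455],"twist": [0,0,0],"jaw": 0},
])

```text
time: 17.93
tcp_pos: [0.3863, -0.3075, 0.0517]
eef_rot: [2.792, -0.0, 1.392]
contact_force: [0.3, 1.0, 3.4]
width: 0.0107
gripper_force: 59.5
```

```bash
python3 - <<'E'
from h import *
P,R=pose(); p,_,n=gr([.3783,-.3033,.0723],-10.2); print(P-p)
a=goto(P+n*.12,R); b=goto([.42,-.26,.2],down(79.8),a); c=goto([.51,-.17,.2],down(90),b); d=goto([.602,-.084,.16],down(100.7),c)
E
```

```text
[-0.00013339 -0.0027669   0.00196854]
travel [ 0.    -0.002 -0.8  ] twist [0. 0. 0.]
travel [ 0.352  0.496 -0.072] twist [ 0.167 -0.    -0.   ]
travel [0.697 0.484 0.   ] twist [ 0.     0.    -0.085]
travel [0.573 0.613 0.267] twist [ 0.     0.    -0.089]
```

Request:
step_arm([
  {"travel": [0,0,-0.1],"twist": [0,0,0],"jaw": 0},
  {"travel": [0,0,-0.25],"twist": [0,0,0],"jaw": 0},
  {"travel": [0,0,-0.45],"twist": [0,0,0],"jaw": 0},
  {"travel": [0,0,-0.65],"twist": [0,0,0],"jaw": 0},
  {"travel": [0,0,-0.8],"twist": [0,0,0],"jaw": 0},
  {"travel": [0,0,-0.8],"twist": [0,0,0],"jaw": 0},
])

```text
time: 18.43
tcp_pos: [0.3455, -0.3012, 0.1672]
eef_rot: [2.789, 0.005, 1.392]
contact_force: [0.8, 0.3, -2.1]
width: 0.011
gripper_force: 59.0
```

Request:
step_arm([
  {"travel": [0.07,0.1,-0.05],"twist": [0.03,0,0],"jaw": 0},
  {"travel": [0.14,0.2,-0.07],"twist": [0.07,0,0],"jaw": 0},
  {"travel": [0.22,0.33,-0.07],"twist": [0.11,0,0],"jaw": 0},
  {"travel": [0.3,0.45,-0.07],"twist": [0.15,0,0],"jaw": 0},
  {"travel": [0.35,0.5,-0.07],"twist": [0.167,0,0],"jaw": 0},
  {"travel": [0.35,0.5,-0.07],"twist": [0.167,0,0],"jaw": 0},
])

```text
time: 18.93
tcp_pos: [0.4277, -0.2604, 0.2005]
eef_rot: [3.137, 0.002, 1.398]
contact_force: [1.0, -1.5, -0.1]
width: 0.0104
gripper_force: 59.1
```

Request:
step_arm([
  {"travel": [0.15,0.1,0],"twist": [0,0,-0.02],"jaw": 0},
  {"travel": [0.32,0.22,0],"twist": [0,0,-0.04],"jaw": 0},
  {"travel": [0.5,0.35,0],"twist": [0,0,-0.06],"jaw": 0},
  {"travel": [0.7,0.48,0],"twist": [0,0,-0.085],"jaw": 0},
  {"travel": [0.7,0.48,0],"twist": [0,0,-0.085],"jaw": 0},
])

```text
time: 19.35
tcp_pos: [0.5135, -0.1654, 0.1982]
eef_rot: [3.14, -0.005, 1.577]
contact_force: [-0.2, -0.9, -1.2]
width: 0.0106
gripper_force: 59.2
```

Request:
step_arm([
  {"travel": [0.12,0.12,0.05],"twist": [0,0,-0.02],"jaw": 0},
  {"travel": [0.25,0.27,0.1],"twist": [0,0,-0.04],"jaw": 0},
  {"travel": [0.4,0.43,0.17],"twist": [0,0,-0.06],"jaw": 0},
  {"travel": [0.52,0.55,0.23],"twist": [0,0,-0.08],"jaw": 0},
  {"travel": [0.57,0.61,0.27],"twist": [0,0,-0.089],"jaw": 0},
  {"travel": [0.57,0.61,0.27],"twist": [0,0,-0.089],"jaw": 0},
  {"travel": [0.57,0.61,0.27],"twist": [0,0,-0.089],"jaw": 0},
])

```text
time: 19.93
tcp_pos: [0.6007, -0.0844, 0.1576]
eef_rot: [-3.138, -0.002, 1.757]
contact_force: [0.3, 0.1, -0.9]
width: 0.0106
gripper_force: 59.2
```

```bash
python3 held.py .043 .043 S; python3 rel.py .153 -64; python3 -c "
from h import *
goto([.602,-.084,.072],down(100.7))"
```

```text
tcp [ 0.6008 -0.0853  0.1588] std [0.0001 0.0002 0.0004] rot [3.1400e+00 1.3000e-03 1.7554e+00]
wrist 15963 toolframe rect [ 9.   0.7 86.6 72.8 89.8] z [5.7 6.7 7.8] slope deg x,y [0.22 0.03]
side 1090 toolframe rect [ 0.6  0.2 89.3 88.1  0.7] z [ 6.2  7.7 11.3] slope deg x,y [-0.73 -0.27]
scene 874 toolframe rect [ 1.8  0.3 89.4 87.3 89.3] z [ 3.6  5.8 11.1] slope deg x,y [-1.05  1.29]
tcp [ 0.6012 -0.0856  0.1595] [-3.1414e+00 -7.0000e-04  1.7548e+00] [ 0.1 -0.1 -1.3]
green x [-88.7  89.6] y [-157.1  114.5] z 0.0172
cover x [-55.4  30.4] y [-94.4 -23.4] rect [-12.6 -59.6  72.9  86.9  89.7] z 0.1537
travel [0.009 0.007 0.584] twist [-0.    -0.    -0.001]
```

Before lowering I need +2 mm in board y and +0.6 mm in board x.

Request:
step_arm([
  {"travel": [0.014,0.004,0.1],"twist": [0,0,-0.001],"jaw": 0},
  {"travel": [0.014,0.004,0.22],"twist": [0,0,-0.001],"jaw": 0},
  {"travel": [0.014,0.004,0.34],"twist": [0,0,-0.001],"jaw": 0},
  {"travel": [0.014,0.004,0.44],"twist": [0,0,-0.001],"jaw": 0},
  {"travel": [0.014,0.004,0.52],"twist": [0,0,-0.001],"jaw": 0},
  {"travel": [0.014,0.004,0.56],"twist": [0,0,-0.001],"jaw": 0},
  {"travel": [0.014,0.004,0.58],"twist": [0,0,-0.001],"jaw": 0},
  {"travel": [0.014,0.004,0.58],"twist": [0,0,-0.001],"jaw": 0},
  {"travel": [0.014,0.004,0.58],"twist": [0,0,-0.001],"jaw": 0},
])

```text
time: 20.88
tcp_pos: [0.6026, -0.0825, 0.0728]
eef_rot: [3.141, -0.0, 1.758]
contact_force: [-0.5, 0.4, -0.7]
width: 0.011
gripper_force: 59.3
```

```bash
python3 rel.py .067 -64
```

```text
tcp [ 0.6028 -0.0825  0.0731] [3.1402e+00 1.0000e-04 1.7586e+00] [ 1.  -0.6 -2.3]
green x [-88.8  89.4] y [-130.4   86.3] z 0.0172
cover x [-53.3  32.5] y [-91.7 -20.7] rect [-10.3 -56.9  86.7  72.9   0.2] z 0.0673
```

Request:
step_arm([
  {"travel": [-0.002,-0.009,0.01],"twist": [0,0,0],"jaw": 0},
  {"travel": [-0.002,-0.009,0.02],"twist": [0,0,0],"jaw": 0},
  {"travel": [-0.002,-0.009,0.035],"twist": [0,0,0],"jaw": 0},
  {"travel": [-0.002,-0.009,0.05],"twist": [0,0,0],"jaw": 0},
  {"travel": [-0.002,-0.009,0.06],"twist": [0,0,0],"jaw": 0},
  {"travel": [-0.002,-0.009,0.07],"twist": [0,0,0],"jaw": 0},
  {"travel": [-0.002,-0.009,0.08],"twist": [0,0,0],"jaw": 0},
  {"travel": [-0.002,-0.009,0.08],"twist": [0,0,0],"jaw": 0},
])

```text
time: 21.6
tcp_pos: [0.6006, -0.0826, 0.0597]
eef_rot: [-3.141, -0.001, 1.759]
contact_force: [-0.8, 0.2, -1.3]
width: 0.0111
gripper_force: 59.3
```

Request:
step_arm([
  {"travel": [0,0,0.008],"twist": [0,0,0],"jaw": 0},
  {"travel": [0,0,0.015],"twist": [0,0,0],"jaw": 0},
  {"travel": [0,0,0.02],"twist": [0,0,0],"jaw": 0},
  {"travel": [0,0,0.025],"twist": [0,0,0],"jaw": 0},
  {"travel": [0,0,0.029],"twist": [0,0,0],"jaw": 0},
  {"travel": [0,0,0.029],"twist": [0,0,0],"jaw": 0},
])

```text
time: 22.1
tcp_pos: [0.6009, -0.0827, 0.0558]
eef_rot: [-3.141, -0.001, 1.759]
contact_force: [0.2, 0.7, -1.6]
width: 0.0107
gripper_force: 59.3
```

```bash
python3 rel.py .051 -64
```

```text
tcp [ 0.6009 -0.0827  0.0558] [-3.1414e+00 -7.0000e-04  1.7587e+00] [ 0.2 -0.2 -0.9]
green x [-88.8  89.5] y [-157.2   80.4] z 0.0172
cover x [-55.1  30.8] y [-91.5 -20.6] rect [-12.2 -56.8  86.8  73.    0.1] z 0.0503
```

Plate height is right but there's hardly any contact yet. I'll press down about 1 mm more, then release and rise.

Request:
step_arm([
  {"travel": [0,0,0.003],"twist": [0,0,0],"jaw": 0},
  {"travel": [0,0,0.006],"twist": [0,0,0],"jaw": 0},
  {"travel": [0,0,0.006],"twist": [0,0,0],"jaw": 0},
])

```text
time: 22.4
tcp_pos: [0.6009, -0.0827, 0.0557]
eef_rot: [3.142, -0.001, 1.759]
contact_force: [-1.1, -0.2, 4.3]
width: 0.0106
gripper_force: 60.0
```

Request:
step_arm([
  {"travel": [0,0,0],"twist": [0,0,0],"jaw": 0.3},
  {"travel": [0,0,-0.004],"twist": [0,0,0],"jaw": 0.3},
  {"travel": [0,0,-0.004],"twist": [0,0,0],"jaw": 0.3},
  {"travel": [0,0,-0.004],"twist": [0,0,0],"jaw": 0.3},
  {"travel": [0,0,-0.004],"twist": [0,0,0],"jaw": 0.3},
  {"travel": [0,0,-0.1],"twist": [0,0,0],"jaw": 0.3},
  {"travel": [0,0,-0.3],"twist": [0,0,0],"jaw": 0.3},
  {"travel": [0,0,-0.6],"twist": [0,0,0],"jaw": 0.3},
  {"travel": [0,0,-1.0],"twist": [0,0,0],"jaw": 0.3},
  {"travel": [0,0,-1.0],"twist": [0,0,0],"jaw": 0.3},
  {"travel": [0,0,-1.0],"twist": [0,0,0],"jaw": 0.3},
  {"travel": [0,0,-1.0],"twist": [0,0,0],"jaw": 0.3},
])

```text
time: 23.4
tcp_pos: [0.6017, -0.083, 0.2066]
eef_rot: [3.138, 0.001, 1.759]
contact_force: [-0.6, -0.0, -0.3]
width: 0.0257
gripper_force: 0.0
```

```bash
python3 rel.py .051 -64; python3 rel.py .051 72; python3 - <<'E'
from h import *
f=ctrl.grab_frame("wrist"); cv2.imwrite("pics/end.png",f["img"]); W,h=cloud(f,True)
for c in((.577,.0517),(.602,-.0817)):
    p=W[(np.hypot(W[...,0]-c[0],W[...,1]-c[1])<.05)&(abs(W[...,2]-.05)<.005)&(h[...,2]>70)]
    s=np.linalg.lstsq(np.c_[p[:,:2]-c,np.ones(len(p))],p[:,2],rcond=None)[0]; print("tilt",np.degrees(s[:2]).round(2),"z",s[2].round(4))
E
```

```text
tcp [ 0.6004 -0.0827  0.2048] [-3.1410e+00 -9.0000e-04  1.7587e+00] [ 1.2  0.5 -0.1]
green x [-88.8  89.6] y [-158.6  133.6] z 0.0172
cover x [-54.4  31.2] y [-106.4  -20.8] rect [-11.7 -63.8  86.4  86.3   0.1] z 0.0501
tcp [ 0.5998 -0.0825  0.2036] [-3.1389e+00 -2.2000e-03  1.7586e+00] [0.8 0.8 0.3]
green x [-88.7  89.5] y [-158.3  134.2] z 0.0172
cover x [-57.8  34. ] y [  6.  120.1] rect [-12.1  63.3 115.5  92.7  90. ] z 0.0502
tilt [0.09 0.02] z 0.0502
tilt [0.12 0.11] z 0.0501
```

View pics/end.png

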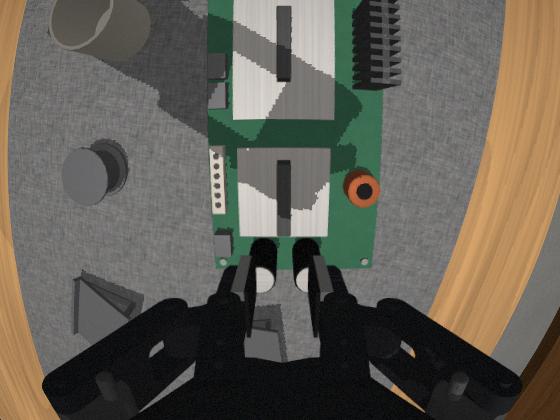

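The final view shows both covers seated flat and centred, with handles at (284,198) and (284,44), and the gripper clear of everything.

```bash
python3 -c "
from plant import ctrl
print(ctrl.sign_off())"
```

```text
the job is handed in; nothing more can be done
None
```

The job is handed in after about 24 s of robot time: both covers measured level and within about 0.5 mm of their frames' centres, the pry tool lies flat in the tray, and the meter, mug and spool were not touched. The hand-in gave no verdict.

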